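# Vent the bench kiln with its lid lifter

## Task

The enamelling kiln on the goldsmith's bench is too hot and needs venting: with the fingertips press the wooden grip of its long lid-lifter lever all the way down, so that the heavy lid stands wide open, and hold it there for at least three seconds. Then let the lever come up slowly under the fingers until the lid has closed gently, without throwing it up or letting it drop, and take the hand away. The lid is hot and must not be touched, and the jar, the bowl and the hammer stay where they are.

Things in the scene. Friction and masses are not known exactly. Their poses are not given: they have to be found in the camera images.
- kiln: Square bench kiln, casing 204 x 204 mm, rim 172 mm high, on a heatproof board 270 x 250 x 12 mm; fixed. Origin: centre of its underside on the bench; x points from the kiln's front to its rear (lid hinge, grey controller reaching x = 158 mm), z up. The lifter lever runs along its right side (y = -125 mm) and sticks out about 180 mm past the front.
- lever: The lid-lifter lever. Origin: on the centre of its pivot pin, in a fork bracket on the kiln's right side, 125 mm to -y of the kiln's origin and 188 mm above the bench; the origin stays put while the lever turns about the kiln's y axis. The body's axes are parallel to the kiln's when the lever is at rest.
- lever_angle (a joint): Lever angle, rad: 0 at rest (long end 0.42 above level), grows as the long end goes down, 0.82 on its bottom stop (0.40 below level). Long arm 250 mm from pivot to mid-grip, towards the kiln's front; short arm 50 mm to a roller under the lid's lug. 4 to 8 N on the grip raises the lid; let go, the lid's weight brings the lever back up.
- grip_top (a point): Middle of the top face of the lever's wooden grip, where to press. Grip: flat bar 120 mm long, 28 wide, 22 thick, at the end of a steel bar 20 mm high, 6 thick. The point is 250 mm along the lever from the pivot and 11 mm above its centre line; about 300 mm above the bench at rest, 101 mm with the lever fully down.
- lid_hinge (a joint): Lid angle, rad: 0 closed, about 0.57 with the lever on its bottom stop. The hinge line is at the kiln's rear edge (x = 108 mm, 176 mm above the bench); the lid's front edge rises.
- lid_shell: The heavy hot lid, 206 x 206 x 42 mm, sheet metal over firebrick, 1.6 to 2.5 kg; a fireclay peephole plug on its top (highest point 239 mm above the bench when closed), a steel lug on its right side over the lever's roller. Origin on the hinge line; x from front to rear as on the kiln. Not to be touched.
- jar: Closed glass jar with a blue screw cap, 56 mm across, 80 mm tall, loose on the bench near the lever. Origin: centre of its underside. To be left alone.
- bowl: Small open copper bowl, 80 mm across, 26 mm tall, loose on the bench near the lever. Origin: centre of its underside. To be left alone.
- hammer: Hammer lying on the bench beside the lever, 220 mm long along its x axis, head at +x. Origin: under its middle. To be left alone.

How it is judged:
By the outcome, as a careful person would: the job done as asked, in the order asked, and still so for the second after the job is handed in, with the robot touching nothing.
It also fails if it takes over 58 s, if anything falls off the work surface, if the arm or the gripper's body presses on something with over 40 N, if the wrist force passes 120 N, or if a joint passes its speed limit or range.

## Robot

A 6-joint arm with a two-finger parallel gripper is mounted at the origin on the work surface. World frame = base frame: x ahead of the robot, y to its left, z up, the work surface at z = 0. Lengths are in mm, angles in rad, forces in N, time in s.
With the tool pointing down it reaches from about 300 to 775 mm from the base axis. Payload 14.6 kg.
Tool frame: the origin (TCP) lies between the finger pads, 19 mm behind the fingertips; this is the grasp point; z points along the fingers, y is the line along which they close (so a half turn about z gives the same grasp; the last joint's range is limited). The gripper opens to 94 mm and grips with 3 to 60 N. Pads are 16 mm wide; open, the fingers measure 119 mm over their backs; the gripper's body (75 mm by 177 mm) begins 78 mm behind the grasp point.
Start: joints at [-1.413, 0.3, 1.521, -0, 1.321, -0.067], TCP at [122.595, -536.153, 224.246] pointing down, gripper open.
Joint ranges: [-3.03, 3.03], [-0.79, 2.21], [0.23, 2.52], [-1.04, 4.18], [0, 3.07], [-2.55, 2.55]. Speed limits (rad/s): [2.22, 2.22, 2.57, 3.14, 3.14, 3.14].

## Interface

Orientations are given as [roll, pitch, yaw] about the fixed x, y, z axes, in that order (R = Rz(yaw) Ry(pitch) Rx(roll)).
In Python, from cell import manip gives the robot as it stands.
- The arm moves only by the tool jog_arm, never from a script. Its argument "series" is a list of rows, each a list of 7 numbers: the shift along the world's x, y, z as a fraction of full scale, then the turn, a rotation vector about the world's x, y, z as a fraction of full scale, then the closure, from 0 (fully open) to 1 (shut). In form: [[dx, dy, dz, wx, wy, wz, fingers], ...]. A call has 1 to 8 rows; each row is the pose to reach, as a shift and turn from the pose commanded when the call began; what a row does not reach only later rows make up. Full scale, the value 1, is 120 mm for a shift and 90 degrees for a turn. A row lasts 1/12 s, in which the tool goes at most 41.7 mm and 7.16 degrees, less where a joint would pass 70% of its speed; a pose out of reach is approached as far as the arm can. A call with a number of a shift or a turn outside -1 to 1 is refused whole. A call with a gripper value outside its range is refused whole. The fingers move at their own pace and stop on an object; "grip_force" is the grip in N (left out, the last holds). Time passes only in rows, so rows that repeat a pose let the fingers close. It gives the time, the measured TCP pose, the force, the opening and the grip force at its end, in the units of the state.
- manip.read_state(): the state, without advancing time (a new reading comes with each control period).
- manip.camera(name): name is "scene" or "top"; returns a dict with "frame" (420x560x3 uint8, red, green, blue), "vfov" (degrees; the focal length in pixels is half the picture's height over the tangent of half this angle, whatever the lens; pixels are square), "cx", "cy" (the principal point, pixels), "R" (3x3) and "t" (3): a world point X has camera coordinates R X + t. Camera axes: x right, y down, z forward; pixel columns grow to the right and rows downward; lengths in mm; the calibration is good to about 2 mm. A picture is of the moment at which its call begins. There is no depth.
- manip.sign_off(): hands the job in; it is judged then, once.
The state is a dict: "clock": time; "joints": joint angles; "qd": joint speeds; "effort": joint torques, N m; "eef_pos": TCP position; "eef_rot": TCP orientation; "wrist_force": force on the tool from outside, world axes, zero at the start; "moment": the same for the moment, N m; "finger_gap": finger opening in mm; "finger_force": force on a finger pad.
Only numpy, scipy, OpenCV 4.12 (cv2) and the standard library are available. Lean on these libraries where they do the work, as an engineer would, in place of code of your own. Each camera call takes 0.05 s, during which the arm holds its last target. There are 200 camera calls.

## Working session

There is one attempt and no reset: what is moved stays moved. The work goes in short steps, Python scripts to look and compute and a tool call to move; the robot and the scene stay as the last step left them, time stands still between calls to the robot, and variables do not carry over. Pictures are saved under pics/ and viewed, at most 10 in all, crops included, and the job is handed in when it is done.

Besides the shell and the picture viewer there is one more tool, called after "Emit:" as name(argument=value, ...), one argument or row to a line, values as JSON. jog_arm: Moves the arm, as the interface text tells. Its arguments: {"type":"object","properties":{"series":{"type":"array"},"grip_force":{"type":"number"}},"required":["series"]}

```bash
mkdir -p pics; python3 - <<'E'
from cell import manip
import cv2,pickle
d={}
for n in("scene","top"):
    c=manip.camera(n); d[n]=c; cv2.imwrite(f"pics/{n}0.png",c["frame"][:,:,::-1])
    print(n,c["vfov"],c["cx"],c["cy"],c["R"],c["t"],[k for k in c])
pickle.dump(d,open("cams.pkl","wb"))
print(manip.read_state())
E
```

```text
scene 45.611848478526476 293.70045831511607 209.71256683993852 [[ 0.17681684 -0.98423325 -0.0045519 ]
 [-0.92686463 -0.16495105 -0.33721373]
 [ 0.33114613  0.06384406 -0.94141711]] [-29.37028315 641.71855286 984.55653051] ['frame', 'vfov', 'cx', 'cy', 'R', 't']
top 43.79059656949372 277.57177909559243 202.04047481513686 [[-0.01386931 -0.99979742  0.01458638]
 [-0.98820728  0.01148087 -0.15269108]
 [ 0.15249268 -0.01653209 -0.98816632]] [  84.83018108  641.36729331 1268.29162019] ['frame', 'vfov', 'cx', 'cy', 'R', 't']
{'clock': 0.1, 'joints': array([-1.41256713e+00,  3.00396803e-01,  1.52150440e+00, -4.98580293e-05,
        1.32070028e+00, -6.66113894e-02]), 'qd': array([ 0.00019067, -0.00109565, -0.00174658, -0.00030327,  0.00084958,
        0.00067216]), 'effort': array([ 1.80300194e-03, -5.32644260e+01, -3.53283119e+01,  7.09948875e-02,
        2.34957493e-02, -6.09107133e-05]), 'eef_pos': array([ 122.56874828, -535.95158372,  223.75951266]), 'eef_rot': array([-3.14058285e+00, -1.89623132e-05,  2.24852937e-01]), 'wrist_force': array([-0.69550456,  0.38384383,  0.09377457]), 'moment': array([ 0.00980645, -0.04212134,  0.02115517]), 'finger_force': 0.0, 'finger_gap': 94.10816791129506}
```

View pics/scene0.png

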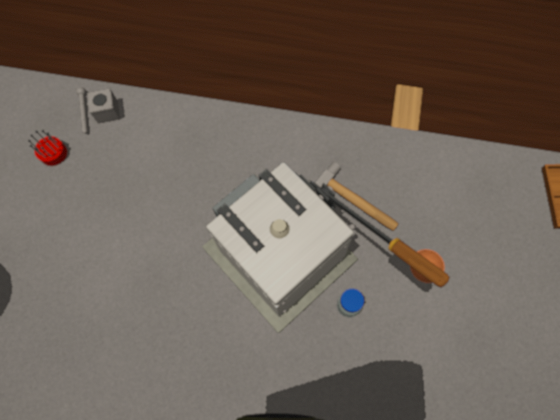

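View pics/top0.png

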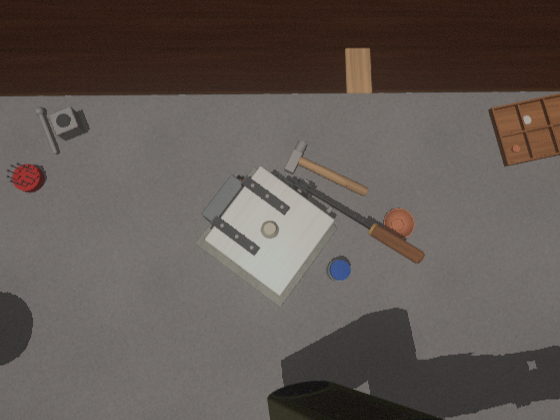

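The scene view shows the white lid centred near (280,232) and the grip from (392,243) to (445,278), with the bowl partly under it. In the top view the grip runs from (372,230) to (422,257), the bowl is at (399,222), the jar at (340,269) and the hammer at (335,170). I'll zoom in on both to get accurate pixels.

```bash
python3 - <<'E'
import cv2,numpy as np
a=cv2.imread("pics/scene0.png")[150:330,200:460];b=cv2.imread("pics/top0.png")[130:310,190:450]
f=lambda i:cv2.resize(i,None,fx=3,fy=3,interpolation=cv2.INTER_CUBIC)
cv2.imwrite("pics/zs.png",f(a));cv2.imwrite("pics/zt.png",np.clip(f(b).astype(float)*1.5,0,255))
for n in("zs","zt"):
    i=cv2.imread(f"pics/{n}.png");cv2.imwrite(f"pics/{n}.png",i[:,:780])
E
```

```text
[ WARN:0@0.132] global loadsave.cpp:1063 imwrite_ Unsupported depth image for selected encoder is fallbacked to CV_8U.
```

View pics/zs.png

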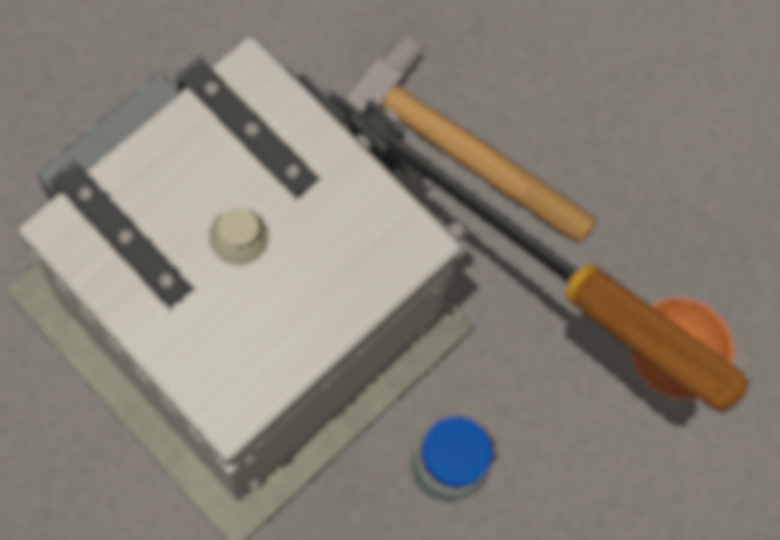

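View pics/zt.png

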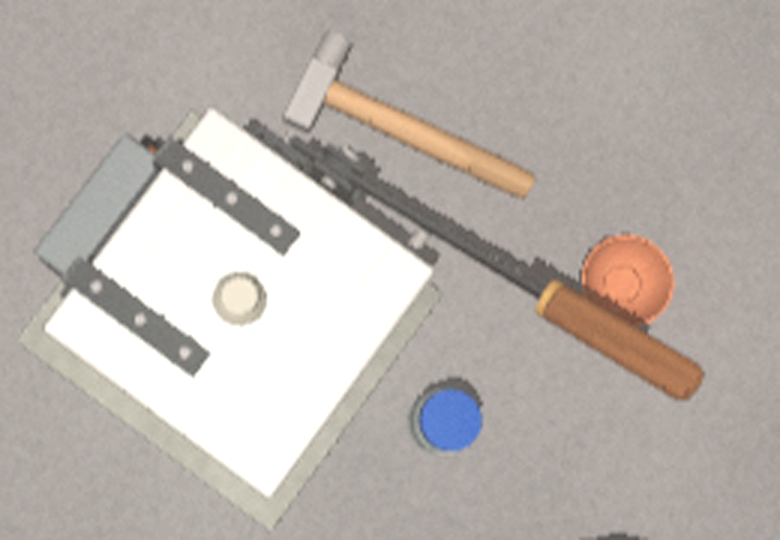

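Zoomed: the four lid-top corners and both grip ends are clear in both views. I'll triangulate them and derive the kiln frame.

```bash
cat > h.py <<'E'
import numpy as np,cv2,pickle
C=pickle.load(open("cams.pkl","rb"))
def P(c):
    h=c["frame"].shape[0]; f=h/2/np.tan(np.radians(c["vfov"]/2))
    return np.array([[f,0,c["cx"]],[0,f,c["cy"]],[0,0,1]])@np.c_[c["R"],c["t"]]
def tri(a,b,ca=C["scene"],cb=C["top"]):
    X=cv2.triangulatePoints(P(ca),P(cb),np.array(a,float).T,np.array(b,float).T);return (X[:3]/X[3]).T
def plane(c,px,z):
    M=P(c); o=[]
    for u,v in np.atleast_2d(px):
        A=np.array([M[0]-u*M[2],M[1]-v*M[2]]); o.append(np.linalg.solve(A[:,:2],-A[:,3]-A[:,2]*z))
    return np.array(o)
E
python3 - <<'E'
from h import *
s=np.array([(250,38),(20,232),(228,462),(465,252),(238,225),(585,280),(732,390)])/3+[200,150]
t=np.array([(208,108),(45,330),(270,497),(438,262),(240,294),(548,298),(692,385)])/3+[190,130]
X=tri(s,t);np.set_printoptions(precision=1,suppress=True);print(X)
for c,p in((C["scene"],s),(C["top"],t)):
    L=plane(c,p[:4],218);print(L,L.mean(0)); 
    e=(L[0]+L[1]-L[2]-L[3]);yaw=np.arctan2(e[1],e[0]);e2=L[1]+L[2]-L[0]-L[3]  # front->rear, right->left
    print("yaw",yaw,np.arctan2(e2[1],e2[0])-np.pi/2,np.hypot(*e)/2,np.hypot(*e2)/2)
    print("grip ends r/r0", plane(c,p[5],287),plane(c,p[6],330))
    print("board corner",plane(c,[(238,540),] and p[2:3],12))
print("jar",plane(C["top"],np.array([[450,419]])/3+[190,130],80),"bowl",plane(C["top"],np.array([[628,280]])/3+[190,130],26))
print("hammer",plane(C["top"],np.array([[345,95],[528,185],[335,40],[300,120]])/3+[190,130],20))
E
```

```text
[[ 700.4  117.9  206.9]
 [ 535.4  238.3  212.5]
 [ 413.8   77.   206.2]
 [ 586.4  -52.8  171.5]
 [ 557.2   96.9  237.7]
 [ 548.5 -117.3  272.2]
 [ 484.9 -198.6  320.7]]
[[695.8 115.6]
 [533.9 237. ]
 [411.9  76.3]
 [571.  -48.6]] [553.2  95.1]
yaw 0.9214131561369255 0.9162735385964802 204.01508714438546 202.34852541445443
grip ends r/r0 [[ 544.2 -116.2]] [[ 482.4 -195.8]]
board corner [[442.7  90.2]]
[[697.5 118.8]
 [535.  237.7]
 [414.1  77.1]
 [581.  -47.8]] [556.9  96.4]
yaw 0.9429273300805938 0.9335918654416866 202.08922178471892 204.88060668987669
grip ends r/r0 [[ 546.8 -113.3]] [[ 484.6 -196.3]]
board corner [[409.1  73.2]]
jar [[470.5 -71.3]] bowl [[ 587.2 -234.3]]
hammer [[ 752.6    3.1]
 [ 671.3 -153.3]
 [ 801.9   10.8]
 [ 730.8   42.7]]
```

Emit:
jog_arm(
  series=[
    [0, 0, 0.1, 0, 0, 0, 1],
    [0.05, 0.05, 0.25, 0, 0, 0.03, 1],
    [0.1, 0.1, 0.4, 0, 0, 0.06, 1],
    [0.2, 0.19, 0.55, 0, 0, 0.1, 1],
    [0.3, 0.29, 0.7, 0, 0, 0.14, 1],
    [0.42, 0.4, 0.85, 0, 0, 0.18, 1],
    [0.55, 0.53, 0.95, 0, 0, 0.22, 1],
    [0.68, 0.65, 1, 0, 0, 0.26, 1],
  ],
  grip_force=20,
)

```text
clock: 0.77
eef_pos: [204.8, -457.5, 345.7]
eef_rot: [3.14, 0.0, 0.636]
wrist_force: [-0.0, -1.2, -0.5]
finger_gap: 44.3
finger_force: 0.0
```

Emit:
jog_arm(
  series=[
    [0.12, 0.12, 0.05, 0, 0, 0.03, 1],
    [0.25, 0.24, 0.1, 0, 0, 0.06, 1],
    [0.37, 0.35, 0.13, 0, 0, 0.09, 1],
    [0.5, 0.48, 0.15, 0, 0, 0.12, 1],
    [0.62, 0.59, 0.15, 0, 0, 0.15, 1],
    [0.75, 0.71, 0.15, 0, 0, 0.17, 1],
    [0.87, 0.83, 0.15, 0, 0, 0.185, 1],
    [1, 0.95, 0.15, 0, 0, 0.186, 1],
  ],
)

```text
clock: 1.43
eef_pos: [324.7, -343.3, 362.0]
eef_rot: [-3.141, -0.0, 0.927]
wrist_force: [0.2, -0.4, -0.1]
finger_gap: 0.5
finger_force: 0.0
```

Emit:
jog_arm(
  series=[
    [0.12, 0.11, 0, 0, 0, 0, 1],
    [0.24, 0.22, 0, 0, 0, 0, 1],
    [0.35, 0.33, 0, 0, 0, 0, 1],
    [0.46, 0.44, 0, 0, 0, 0, 1],
    [0.56, 0.54, 0, 0, 0, 0, 1],
    [0.65, 0.63, 0, 0, 0, 0, 1],
    [0.71, 0.69, 0, 0, 0, 0, 1],
    [0.75, 0.73, 0, 0, 0, 0, 1],
  ],
)

```text
clock: 2.1
eef_pos: [414.7, -255.9, 362.0]
eef_rot: [-3.141, -0.0, 0.926]
wrist_force: [-0.3, 0.3, -0.5]
finger_gap: 0.2
finger_force: 0.0
```

Emit:
jog_arm(
  series=[
    [0.1, 0.1, 0, 0, 0, 0, 1],
    [0.22, 0.21, 0, 0, 0, 0, 1],
    [0.35, 0.33, 0, 0, 0, 0, 1],
    [0.48, 0.45, 0, 0, 0, 0, 1],
    [0.6, 0.57, 0, 0, 0, 0, 1],
    [0.71, 0.67, 0, 0, 0, 0, 1],
    [0.8, 0.75, 0, 0, 0, 0, 1],
    [0.85, 0.8, 0, 0, 0, 0, 1],
  ],
)

```text
clock: 2.77
eef_pos: [517.0, -159.9, 361.9]
eef_rot: [-3.141, 0.0, 0.926]
wrist_force: [-0.4, -0.1, -0.4]
finger_gap: 0.5
finger_force: 0.0
```

```bash
python3 - <<'E'
from cell import manip
from h import *
c=manip.camera("scene");i=c["frame"][150:330,330:500,::-1]
t=manip.camera("top")["frame"][130:310,300:470,::-1]
cv2.imwrite("pics/hover.png",cv2.resize(np.hstack([i,t]),None,fx=2.3,fy=2.3,interpolation=cv2.INTER_CUBIC))
print(manip.read_state()["eef_pos"],manip.read_state()["wrist_force"])
pv=np.array([651.3,19]);d=np.array([-.602,-.799])
for a in np.linspace(.42,-.40,10):
    r=250*np.cos(a)-11*np.sin(a);z=188+250*np.sin(a)+11*np.cos(a)+8*abs(np.tan(a))+19
    print(round(a,2),(pv+r*d).round(1),round(z,1))
E
```

```text
[ 516.5976343  -160.19218645  361.92767437] [ 0.86387033 -0.53187465 -0.57829644]
0.42 [ 516.6 -159.8] 322.6
0.33 [ 511.  -167.2] 300.9
0.24 [ 506.6 -173.1] 278.5
0.15 [ 503.4 -177.3] 255.6
0.06 [ 501.4 -180. ] 232.3
-0.04 [ 500.7 -180.9] 209.4
-0.13 [ 501.2 -180.3] 187.3
-0.22 [ 502.9 -177.9] 165.5
-0.31 [ 505.9 -174. ] 144.0
-0.4 [ 510.1 -168.4] 123.2
```

View pics/hover.png

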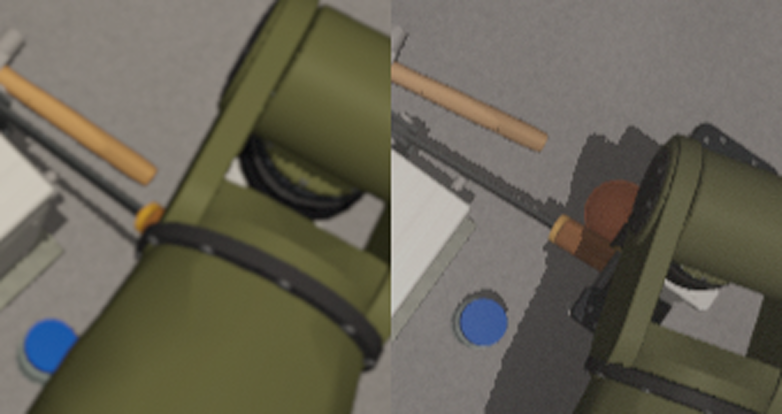

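The arm hides most of the grip in both views: the collar is visible at (150,215) on the left and (560,230) on the right, and the hand sits over the grip as planned. Next I'll descend to contact and check the force.

Emit:
jog_arm(
  series=[
    [0, 0, -0.06, 0, 0, 0, 1],
    [0, 0, -0.12, 0, 0, 0, 1],
    [0, 0, -0.18, 0, 0, 0, 1],
    [0, 0, -0.23, 0, 0, 0, 1],
    [0, 0, -0.27, 0, 0, 0, 1],
    [0, 0, -0.3, 0, 0, 0, 1],
    [0, 0, -0.32, 0, 0, 0, 1],
    [0, 0, -0.33, 0, 0, 0, 1],
  ],
)

```text
clock: 3.53
eef_pos: [516.1, -160.6, 322.3]
eef_rot: [-3.141, 0.0, 0.925]
wrist_force: [-0.2, 0.2, -0.3]
finger_gap: 0.5
finger_force: 0.0
```

Emit:
jog_arm(
  series=[
    [-0.005, -0.006, -0.01, 0, 0, 0, 1],
    [-0.008, -0.01, -0.02, 0, 0, 0, 1],
    [-0.01, -0.014, -0.03, 0, 0, 0, 1],
    [-0.013, -0.017, -0.045, 0, 0, 0, 1],
    [-0.016, -0.021, -0.06, 0, 0, 0, 1],
    [-0.02, -0.026, -0.075, 0, 0, 0, 1],
    [-0.024, -0.031, -0.09, 0, 0, 0, 1],
    [-0.027, -0.036, -0.105, 0, 0, 0, 1],
  ],
)

```text
clock: 4.2
eef_pos: [512.9, -165.0, 310.1]
eef_rot: [3.141, 0.0, 0.925]
wrist_force: [-0.4, 0.4, 4.8]
finger_gap: 0.6
finger_force: 2.4
```

Emit:
jog_arm(
  series=[
    [-0.005, -0.007, -0.02, 0, 0, 0, 1],
    [-0.01, -0.013, -0.04, 0, 0, 0, 1],
    [-0.016, -0.02, -0.065, 0, 0, 0, 1],
    [-0.021, -0.027, -0.09, 0, 0, 0, 1],
    [-0.026, -0.033, -0.115, 0, 0, 0, 1],
    [-0.031, -0.04, -0.14, 0, 0, 0, 1],
    [-0.037, -0.047, -0.17, 0, 0, 0, 1],
    [-0.042, -0.053, -0.2, 0, 0, 0, 1],
  ],
)

```text
clock: 4.87
eef_pos: [507.7, -171.7, 286.0]
eef_rot: [3.141, 0.001, 0.925]
wrist_force: [-1.9, -1.3, 5.6]
finger_gap: 0.5
finger_force: 2.6
```

Emit:
jog_arm(
  series=[
    [-0.005, -0.007, -0.03, 0, 0, 0, 1],
    [-0.01, -0.013, -0.06, 0, 0, 0, 1],
    [-0.015, -0.02, -0.09, 0, 0, 0, 1],
    [-0.02, -0.026, -0.12, 0, 0, 0, 1],
    [-0.025, -0.033, -0.15, 0, 0, 0, 1],
    [-0.03, -0.039, -0.18, 0, 0, 0, 1],
    [-0.034, -0.045, -0.21, 0, 0, 0, 1],
    [-0.038, -0.051, -0.24, 0, 0, 0, 1],
  ],
)

```text
clock: 5.53
eef_pos: [503.3, -177.7, 257.1]
eef_rot: [3.141, 0.0, 0.925]
wrist_force: [0.6, 0.8, 5.2]
finger_gap: 0.7
finger_force: 2.5
```

Emit:
jog_arm(
  series=[
    [-0.004, -0.005, -0.035, 0, 0, 0, 1],
    [-0.008, -0.01, -0.07, 0, 0, 0, 1],
    [-0.011, -0.015, -0.11, 0, 0, 0, 1],
    [-0.014, -0.019, -0.15, 0, 0, 0, 1],
    [-0.016, -0.022, -0.19, 0, 0, 0, 1],
    [-0.018, -0.024, -0.23, 0, 0, 0, 1],
    [-0.02, -0.026, -0.265, 0, 0, 0, 1],
    [-0.021, -0.027, -0.3, 0, 0, 0, 1],
  ],
)

```text
clock: 6.2
eef_pos: [500.8, -180.8, 220.8]
eef_rot: [3.141, 0.0, 0.925]
wrist_force: [-1.0, -3.2, 4.6]
finger_gap: 0.2
finger_force: 2.3
```

Emit:
jog_arm(
  series=[
    [-0.001, -0.002, -0.04, 0, 0, 0, 1],
    [-0.002, -0.003, -0.08, 0, 0, 0, 1],
    [-0.002, -0.003, -0.12, 0, 0, 0, 1],
    [-0.002, -0.003, -0.16, 0, 0, 0, 1],
    [-0.001, -0.001, -0.2, 0, 0, 0, 1],
    [0, 0, -0.235, 0, 0, 0, 1],
    [0.002, 0.002, -0.27, 0, 0, 0, 1],
    [0.004, 0.004, -0.3, 0, 0, 0, 1],
  ],
)

```text
clock: 6.87
eef_pos: [501.3, -180.0, 184.7]
eef_rot: [-3.141, 0.0, 0.925]
wrist_force: [-1.1, -2.2, 3.2]
finger_gap: 0.6
finger_force: 1.8
```

Emit:
jog_arm(
  series=[
    [0.003, 0.003, -0.035, 0, 0, 0, 1],
    [0.006, 0.007, -0.07, 0, 0, 0, 1],
    [0.009, 0.012, -0.105, 0, 0, 0, 1],
    [0.012, 0.017, -0.14, 0, 0, 0, 1],
    [0.016, 0.022, -0.175, 0, 0, 0, 1],
    [0.02, 0.028, -0.21, 0, 0, 0, 1],
    [0.024, 0.033, -0.24, 0, 0, 0, 1],
    [0.028, 0.038, -0.265, 0, 0, 0, 1],
  ],
)

```text
clock: 7.53
eef_pos: [504.7, -175.4, 152.9]
eef_rot: [-3.141, -0.0, 0.925]
wrist_force: [-0.8, -1.5, 2.3]
finger_gap: 0.4
finger_force: 1.3
```

Emit:
jog_arm(
  series=[
    [0.005, 0.006, -0.027, 0, 0, 0, 1],
    [0.009, 0.011, -0.052, 0, 0, 0, 1],
    [0.013, 0.016, -0.077, 0, 0, 0, 1],
    [0.017, 0.021, -0.1, 0, 0, 0, 1],
    [0.02, 0.026, -0.123, 0, 0, 0, 1],
    [0.024, 0.03, -0.145, 0, 0, 0, 1],
    [0.027, 0.034, -0.165, 0, 0, 0, 1],
    [0.03, 0.038, -0.18, 0, 0, 0, 1],
  ],
)

```text
clock: 8.2
eef_pos: [508.3, -170.8, 131.5]
eef_rot: [-3.141, -0.0, 0.925]
wrist_force: [-1.6, 0.8, 1.0]
finger_gap: 0.5
finger_force: 0.9
```

Emit:
jog_arm(
  series=[
    [0.002, 0.002, -0.01, 0, 0, 0, 1],
    [0.004, 0.005, -0.02, 0, 0, 0, 1],
    [0.006, 0.007, -0.03, 0, 0, 0, 1],
    [0.008, 0.01, -0.04, 0, 0, 0, 1],
    [0.01, 0.012, -0.048, 0, 0, 0, 1],
    [0.012, 0.015, -0.056, 0, 0, 0, 1],
    [0.013, 0.016, -0.061, 0, 0, 0, 1],
    [0.014, 0.018, -0.065, 0, 0, 0, 1],
  ],
)

```text
clock: 8.87
eef_pos: [510.0, -168.8, 124.0]
eef_rot: [3.142, 0.0, 0.925]
wrist_force: [-0.6, -0.6, 1.9]
finger_gap: 0.4
finger_force: 0.8
```

Emit:
jog_arm(
  series=[
    [0, 0, -0.005, 0, 0, 0, 1],
    [0, 0, -0.01, 0, 0, 0, 1],
    [0, 0, -0.014, 0, 0, 0, 1],
    [0, 0, -0.018, 0, 0, 0, 1],
  ],
)

```text
clock: 9.2
eef_pos: [510.1, -168.9, 121.9]
eef_rot: [3.141, -0.0, 0.925]
wrist_force: [0.6, 0.6, 1.4]
finger_gap: 0.4
finger_force: 0.7
```

Emit:
jog_arm(
  series=[
    [0, 0, -0.004, 0, 0, 0, 1],
    [0, 0, -0.008, 0, 0, 0, 1],
    [0, 0, -0.008, 0, 0, 0, 1],
  ],
)

```text
clock: 9.45
eef_pos: [510.0, -168.9, 120.9]
eef_rot: [3.141, -0.0, 0.925]
wrist_force: [0.2, -1.6, 2.3]
finger_gap: 0.5
finger_force: 0.6
```

Not yet on the stop, so I'll creep down further.

Emit:
jog_arm(
  series=[
    [0, 0, -0.004, 0, 0, 0, 1],
    [0, 0, -0.008, 0, 0, 0, 1],
    [0, 0, -0.012, 0, 0, 0, 1],
    [0, 0, -0.012, 0, 0, 0, 1],
  ],
)

```text
clock: 9.78
eef_pos: [510.3, -168.8, 120.2]
eef_rot: [3.141, -0.001, 0.925]
wrist_force: [-1.6, 1.9, 8.7]
finger_gap: 0.2
finger_force: 4.2
```

```bash
python3 - <<'E'
from cell import manip
import cv2,numpy as np
i=manip.camera("scene")["frame"][100:340,180:480,::-1]; t=manip.camera("top")["frame"][100:340,180:480,::-1]
cv2.imwrite("pics/down.png",cv2.resize(np.hstack([i,t]),None,fx=1.33,fy=1.33,interpolation=cv2.INTER_CUBIC))
s=manip.read_state();print(s["eef_pos"],s["wrist_force"],s["finger_force"])
E
```

```text
[ 510.27563017 -168.82511935  120.2435626 ] [-2.72428479  2.27504941  9.2241015 ] 4.0613766212482005
```

View pics/down.png

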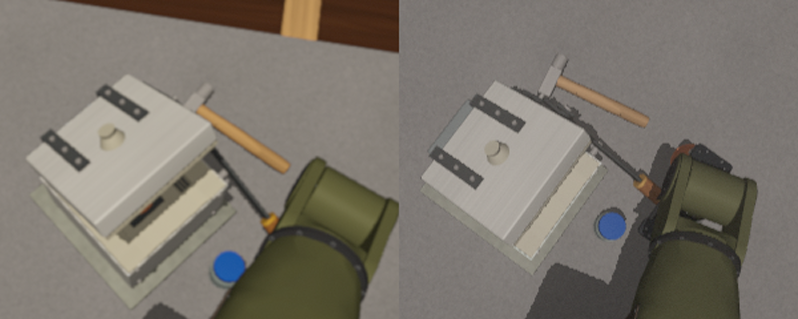

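The lid stands wide open (front edge raised at about (160,190) in the left half), the arm is clear of it, and the force jump to 9 N shows the lever is on its stop. Now to hold it there.

Emit:
jog_arm(
  series=[
    [0, 0, -0.005, 0, 0, 0, 1],
    [0, 0, -0.005, 0, 0, 0, 1],
    [0, 0, -0.005, 0, 0, 0, 1],
    [0, 0, -0.005, 0, 0, 0, 1],
    [0, 0, -0.005, 0, 0, 0, 1],
    [0, 0, -0.005, 0, 0, 0, 1],
    [0, 0, -0.005, 0, 0, 0, 1],
    [0, 0, -0.005, 0, 0, 0, 1],
  ],
)

```text
clock: 10.55
eef_pos: [510.4, -168.8, 120.0]
eef_rot: [3.14, -0.001, 0.925]
wrist_force: [-3.2, 2.9, 13.3]
finger_gap: 0.4
finger_force: 6.0
```

Emit:
jog_arm(
  series=[
    [0, 0, 0, 0, 0, 0, 1],
    [0, 0, 0, 0, 0, 0, 1],
    [0, 0, 0, 0, 0, 0, 1],
    [0, 0, 0, 0, 0, 0, 1],
    [0, 0, 0, 0, 0, 0, 1],
    [0, 0, 0, 0, 0, 0, 1],
    [0, 0, 0, 0, 0, 0, 1],
    [0, 0, 0, 0, 0, 0, 1],
  ],
)

```text
clock: 11.22
eef_pos: [510.3, -168.8, 120.0]
eef_rot: [3.14, -0.001, 0.926]
wrist_force: [-3.5, 2.9, 14.5]
finger_gap: 0.6
finger_force: 6.0
```

Emit:
jog_arm(
  series=[
    [0, 0, 0, 0, 0, 0, 1],
    [0, 0, 0, 0, 0, 0, 1],
    [0, 0, 0, 0, 0, 0, 1],
    [0, 0, 0, 0, 0, 0, 1],
    [0, 0, 0, 0, 0, 0, 1],
    [0, 0, 0, 0, 0, 0, 1],
    [0, 0, 0, 0, 0, 0, 1],
    [0, 0, 0, 0, 0, 0, 1],
  ],
)

```text
clock: 11.88
eef_pos: [510.3, -168.8, 120.0]
eef_rot: [3.14, -0.001, 0.925]
wrist_force: [-3.1, 2.4, 13.7]
finger_gap: 0.4
finger_force: 6.0
```

Emit:
jog_arm(
  series=[
    [0, 0, 0, 0, 0, 0, 1],
    [0, 0, 0, 0, 0, 0, 1],
    [0, 0, 0, 0, 0, 0, 1],
    [0, 0, 0, 0, 0, 0, 1],
    [0, 0, 0, 0, 0, 0, 1],
    [0, 0, 0, 0, 0, 0, 1],
    [0, 0, 0, 0, 0, 0, 1],
    [0, 0, 0, 0, 0, 0, 1],
  ],
)

```text
clock: 12.55
eef_pos: [510.4, -168.8, 120.0]
eef_rot: [3.14, -0.001, 0.925]
wrist_force: [-3.6, 3.0, 13.1]
finger_gap: 0.4
finger_force: 6.0
```

Emit:
jog_arm(
  series=[
    [0, 0, 0, 0, 0, 0, 1],
    [0, 0, 0, 0, 0, 0, 1],
    [0, 0, 0, 0, 0, 0, 1],
    [0, 0, 0, 0, 0, 0, 1],
    [0, 0, 0, 0, 0, 0, 1],
    [0, 0, 0, 0, 0, 0, 1],
    [0, 0, 0, 0, 0, 0, 1],
    [0, 0, 0, 0, 0, 0, 1],
  ],
)

```text
clock: 13.22
eef_pos: [510.3, -168.8, 120.0]
eef_rot: [3.14, -0.001, 0.925]
wrist_force: [-3.3, 2.8, 12.9]
finger_gap: 0.4
finger_force: 6.0
```

Emit:
jog_arm(
  series=[
    [0, 0, 0, 0, 0, 0, 1],
    [0, 0, 0, 0, 0, 0, 1],
    [0, 0, 0, 0, 0, 0, 1],
    [0, 0, 0, 0, 0, 0, 1],
    [0, 0, 0, 0, 0, 0, 1],
    [0, 0, 0, 0, 0, 0, 1],
    [0, 0, 0, 0, 0, 0, 1],
    [0, 0, 0, 0, 0, 0, 1],
  ],
)

```text
clock: 13.88
eef_pos: [510.4, -168.8, 120.0]
eef_rot: [3.14, -0.001, 0.925]
wrist_force: [-3.7, 2.4, 13.4]
finger_gap: 0.7
finger_force: 6.0
```

Emit:
jog_arm(
  series=[
    [0, 0, 0.006, 0, 0, 0, 1],
    [-0.001, -0.001, 0.014, 0, 0, 0, 1],
    [-0.003, -0.003, 0.026, 0, 0, 0, 1],
    [-0.005, -0.006, 0.04, 0, 0, 0, 1],
    [-0.007, -0.009, 0.056, 0, 0, 0, 1],
    [-0.01, -0.013, 0.074, 0, 0, 0, 1],
    [-0.013, -0.017, 0.092, 0, 0, 0, 1],
    [-0.016, -0.02, 0.11, 0, 0, 0, 1],
  ],
)

```text
clock: 14.55
eef_pos: [507.9, -171.4, 132.2]
eef_rot: [-3.141, 0.0, 0.925]
wrist_force: [-0.5, -1.3, 1.8]
finger_gap: -0.1
finger_force: 0.7
```

Emit:
jog_arm(
  series=[
    [-0.003, -0.004, 0.018, 0, 0, 0, 1],
    [-0.006, -0.008, 0.036, 0, 0, 0, 1],
    [-0.01, -0.013, 0.055, 0, 0, 0, 1],
    [-0.013, -0.017, 0.074, 0, 0, 0, 1],
    [-0.017, -0.021, 0.093, 0, 0, 0, 1],
    [-0.02, -0.026, 0.112, 0, 0, 0, 1],
    [-0.023, -0.03, 0.131, 0, 0, 0, 1],
    [-0.026, -0.034, 0.15, 0, 0, 0, 1],
  ],
)

```text
clock: 15.22
eef_pos: [504.9, -175.3, 150.4]
eef_rot: [3.142, -0.0, 0.925]
wrist_force: [-0.4, -0.5, 2.4]
finger_gap: 0.2
finger_force: 0.9
```

Emit:
jog_arm(
  series=[
    [-0.003, -0.004, 0.02, 0, 0, 0, 1],
    [-0.006, -0.008, 0.04, 0, 0, 0, 1],
    [-0.009, -0.012, 0.06, 0, 0, 0, 1],
    [-0.012, -0.016, 0.08, 0, 0, 0, 1],
    [-0.015, -0.02, 0.1, 0, 0, 0, 1],
    [-0.017, -0.023, 0.12, 0, 0, 0, 1],
    [-0.019, -0.026, 0.14, 0, 0, 0, 1],
    [-0.021, -0.028, 0.16, 0, 0, 0, 1],
  ],
)

```text
clock: 15.88
eef_pos: [502.4, -178.7, 169.6]
eef_rot: [3.142, -0.0, 0.925]
wrist_force: [1.6, 0.3, 2.1]
finger_gap: 0.1
finger_force: 1.2
```

Emit:
jog_arm(
  series=[
    [-0.002, -0.003, 0.021, 0, 0, 0, 1],
    [-0.004, -0.005, 0.042, 0, 0, 0, 1],
    [-0.006, -0.008, 0.063, 0, 0, 0, 1],
    [-0.007, -0.009, 0.084, 0, 0, 0, 1],
    [-0.008, -0.011, 0.105, 0, 0, 0, 1],
    [-0.009, -0.012, 0.126, 0, 0, 0, 1],
    [-0.01, -0.013, 0.148, 0, 0, 0, 1],
    [-0.011, -0.014, 0.17, 0, 0, 0, 1],
  ],
)

```text
clock: 16.55
eef_pos: [501.0, -180.5, 190.0]
eef_rot: [3.141, 0.0, 0.925]
wrist_force: [0.9, -0.8, 3.1]
finger_gap: 0.3
finger_force: 1.6
```

Emit:
jog_arm(
  series=[
    [-0.001, -0.001, 0.022, 0, 0, 0, 1],
    [-0.001, -0.002, 0.044, 0, 0, 0, 1],
    [-0.002, -0.003, 0.066, 0, 0, 0, 1],
    [-0.002, -0.003, 0.088, 0, 0, 0, 1],
    [-0.003, -0.004, 0.11, 0, 0, 0, 1],
    [-0.003, -0.004, 0.132, 0, 0, 0, 1],
    [-0.003, -0.004, 0.154, 0, 0, 0, 1],
    [-0.003, -0.004, 0.175, 0, 0, 0, 1],
  ],
)

```text
clock: 17.22
eef_pos: [500.7, -180.9, 211.0]
eef_rot: [3.141, 0.0, 0.925]
wrist_force: [-0.2, -1.4, 4.1]
finger_gap: 0.6
finger_force: 2.0
```

Emit:
jog_arm(
  series=[
    [0, 0, 0.022, 0, 0, 0, 1],
    [0.001, 0.001, 0.044, 0, 0, 0, 1],
    [0.001, 0.002, 0.066, 0, 0, 0, 1],
    [0.002, 0.003, 0.088, 0, 0, 0, 1],
    [0.003, 0.004, 0.11, 0, 0, 0, 1],
    [0.004, 0.005, 0.132, 0, 0, 0, 1],
    [0.005, 0.007, 0.154, 0, 0, 0, 1],
    [0.006, 0.008, 0.175, 0, 0, 0, 1],
  ],
)

```text
clock: 17.88
eef_pos: [501.4, -179.9, 232.0]
eef_rot: [3.141, 0.0, 0.925]
wrist_force: [-0.4, -2.1, 4.6]
finger_gap: 0.5
finger_force: 2.2
```

Emit:
jog_arm(
  series=[
    [0.001, 0.002, 0.022, 0, 0, 0, 1],
    [0.003, 0.004, 0.044, 0, 0, 0, 1],
    [0.004, 0.006, 0.065, 0, 0, 0, 1],
    [0.006, 0.008, 0.086, 0, 0, 0, 1],
    [0.008, 0.01, 0.107, 0, 0, 0, 1],
    [0.01, 0.013, 0.128, 0, 0, 0, 1],
    [0.012, 0.016, 0.149, 0, 0, 0, 1],
    [0.014, 0.018, 0.17, 0, 0, 0, 1],
  ],
)

```text
clock: 18.55
eef_pos: [503.2, -177.6, 252.3]
eef_rot: [-3.142, -0.0, 0.925]
wrist_force: [0.6, -2.0, 5.3]
finger_gap: 0.5
finger_force: 2.4
```

Emit:
jog_arm(
  series=[
    [0.002, 0.003, 0.02, 0, 0, 0, 1],
    [0.004, 0.006, 0.04, 0, 0, 0, 1],
    [0.006, 0.009, 0.06, 0, 0, 0, 1],
    [0.009, 0.012, 0.08, 0, 0, 0, 1],
    [0.011, 0.015, 0.098, 0, 0, 0, 1],
    [0.013, 0.018, 0.116, 0, 0, 0, 1],
    [0.016, 0.021, 0.133, 0, 0, 0, 1],
    [0.018, 0.024, 0.15, 0, 0, 0, 1],
  ],
)

```text
clock: 19.22
eef_pos: [505.4, -174.6, 270.4]
eef_rot: [3.142, -0.0, 0.925]
wrist_force: [0.1, -1.2, 4.9]
finger_gap: 0.9
finger_force: 2.4
```

Emit:
jog_arm(
  series=[
    [0.003, 0.004, 0.017, 0, 0, 0, 1],
    [0.006, 0.008, 0.034, 0, 0, 0, 1],
    [0.009, 0.011, 0.051, 0, 0, 0, 1],
    [0.011, 0.014, 0.068, 0, 0, 0, 1],
    [0.014, 0.018, 0.084, 0, 0, 0, 1],
    [0.016, 0.021, 0.1, 0, 0, 0, 1],
    [0.019, 0.025, 0.115, 0, 0, 0, 1],
    [0.022, 0.029, 0.13, 0, 0, 0, 1],
  ],
)

```text
clock: 19.88
eef_pos: [508.1, -171.1, 286.0]
eef_rot: [3.141, -0.001, 0.926]
wrist_force: [0.0, -1.4, 5.1]
finger_gap: 0.4
finger_force: 2.4
```

Emit:
jog_arm(
  series=[
    [0.003, 0.004, 0.015, 0, 0, 0, 1],
    [0.006, 0.008, 0.03, 0, 0, 0, 1],
    [0.009, 0.012, 0.044, 0, 0, 0, 1],
    [0.012, 0.016, 0.057, 0, 0, 0, 1],
    [0.014, 0.019, 0.07, 0, 0, 0, 1],
    [0.016, 0.022, 0.082, 0, 0, 0, 1],
    [0.018, 0.024, 0.093, 0, 0, 0, 1],
    [0.02, 0.027, 0.104, 0, 0, 0, 1],
  ],
)

```text
clock: 20.55
eef_pos: [510.5, -167.8, 298.4]
eef_rot: [3.141, -0.001, 0.926]
wrist_force: [0.6, -0.0, 4.7]
finger_gap: 0.5
finger_force: 2.3
```

Emit:
jog_arm(
  series=[
    [0.002, 0.003, 0.01, 0, 0, 0, 1],
    [0.004, 0.005, 0.019, 0, 0, 0, 1],
    [0.006, 0.007, 0.028, 0, 0, 0, 1],
    [0.007, 0.009, 0.036, 0, 0, 0, 1],
    [0.009, 0.011, 0.043, 0, 0, 0, 1],
    [0.01, 0.013, 0.05, 0, 0, 0, 1],
    [0.011, 0.015, 0.057, 0, 0, 0, 1],
    [0.012, 0.016, 0.064, 0, 0, 0, 1],
  ],
)

```text
clock: 21.22
eef_pos: [511.8, -166.0, 305.8]
eef_rot: [-3.141, -0.0, 0.926]
wrist_force: [1.9, 3.7, 2.7]
finger_gap: 0.5
finger_force: 2.1
```

Emit:
jog_arm(
  series=[
    [0.001, 0.002, 0.006, 0, 0, 0, 1],
    [0.003, 0.004, 0.012, 0, 0, 0, 1],
    [0.004, 0.006, 0.018, 0, 0, 0, 1],
    [0.006, 0.008, 0.024, 0, 0, 0, 1],
    [0.007, 0.01, 0.03, 0, 0, 0, 1],
    [0.009, 0.012, 0.036, 0, 0, 0, 1],
    [0.01, 0.014, 0.042, 0, 0, 0, 1],
    [0.012, 0.016, 0.048, 0, 0, 0, 1],
  ],
)

```text
clock: 21.88
eef_pos: [513.2, -164.2, 311.7]
eef_rot: [-3.141, -0.0, 0.925]
wrist_force: [2.2, 3.1, 2.9]
finger_gap: 0.7
finger_force: 2.1
```

Emit:
jog_arm(
  series=[
    [0.001, 0.002, 0.005, 0, 0, 0, 1],
    [0.003, 0.003, 0.01, 0, 0, 0, 1],
    [0.004, 0.005, 0.015, 0, 0, 0, 1],
    [0.005, 0.007, 0.02, 0, 0, 0, 1],
    [0.006, 0.008, 0.025, 0, 0, 0, 1],
    [0.008, 0.01, 0.03, 0, 0, 0, 1],
    [0.009, 0.012, 0.035, 0, 0, 0, 1],
    [0.01, 0.013, 0.04, 0, 0, 0, 1],
  ],
)

```text
clock: 22.55
eef_pos: [514.4, -162.7, 316.5]
eef_rot: [-3.142, 0.0, 0.925]
wrist_force: [3.4, 3.1, 2.9]
finger_gap: 0.5
finger_force: 2.0
```

Emit:
jog_arm(
  series=[
    [0.001, 0.001, 0.004, 0, 0, 0, 1],
    [0.002, 0.003, 0.008, 0, 0, 0, 1],
    [0.003, 0.004, 0.012, 0, 0, 0, 1],
    [0.004, 0.005, 0.016, 0, 0, 0, 1],
    [0.005, 0.007, 0.02, 0, 0, 0, 1],
    [0.006, 0.008, 0.024, 0, 0, 0, 1],
    [0.007, 0.009, 0.028, 0, 0, 0, 1],
    [0.008, 0.011, 0.032, 0, 0, 0, 1],
  ],
)

```text
clock: 23.22
eef_pos: [515.2, -161.5, 320.2]
eef_rot: [-3.141, 0.0, 0.925]
wrist_force: [1.0, 3.0, 1.0]
finger_gap: 0.2
finger_force: 1.0
```

Emit:
jog_arm(
  series=[
    [0, 0, 0.004, 0, 0, 0, 1],
    [0, 0, 0.008, 0, 0, 0, 1],
    [0, 0, 0.012, 0, 0, 0, 1],
    [0, 0, 0.016, 0, 0, 0, 1],
    [0, 0, 0.02, 0, 0, 0, 1],
    [0, 0, 0.024, 0, 0, 0, 1],
    [0, 0, 0.028, 0, 0, 0, 1],
    [0, 0, 0.032, 0, 0, 0, 1],
  ],
)

```text
clock: 23.88
eef_pos: [515.3, -161.4, 324.1]
eef_rot: [-3.141, 0.0, 0.925]
wrist_force: [-0.1, -0.7, 0.1]
finger_gap: 0.5
finger_force: 0.0
```

Emit:
jog_arm(
  series=[
    [0, 0, 0.03, 0, 0, 0, 1],
    [0, 0, 0.08, 0, 0, 0, 1],
    [0, 0, 0.15, 0, 0, 0, 1],
    [0, 0, 0.24, 0, 0, 0, 1],
    [0, 0, 0.34, 0, 0, 0, 1],
    [0, 0, 0.44, 0, 0, 0, 1],
    [0, 0, 0.52, 0, 0, 0, 1],
    [0, 0, 0.56, 0, 0, 0, 1],
  ],
)

```text
clock: 24.55
eef_pos: [515.5, -161.4, 393.3]
eef_rot: [3.139, -0.001, 0.925]
wrist_force: [-0.4, 0.1, 0.2]
finger_gap: 0.6
finger_force: 0.0
```

Emit:
jog_arm(
  series=[
    [-0.06, -0.08, 0, 0, 0, 0, 1],
    [-0.16, -0.2, 0, 0, 0, 0, 1],
    [-0.28, -0.35, 0, 0, 0, 0, 1],
    [-0.4, -0.5, 0, 0, 0, 0, 1],
    [-0.52, -0.65, 0, 0, 0, 0, 1],
    [-0.64, -0.8, 0, 0, 0, 0, 1],
    [-0.73, -0.92, 0, 0, 0, 0, 1],
    [-0.78, -0.98, 0, 0, 0, 0, 1],
  ],
)

```text
clock: 25.22
eef_pos: [420.1, -280.7, 390.9]
eef_rot: [-3.141, 0.0, 0.924]
wrist_force: [0.4, -0.4, -1.0]
finger_gap: 0.6
finger_force: 0.0
```

Emit:
jog_arm(
  series=[
    [-0.06, -0.08, 0, 0, 0, 0, 1],
    [-0.16, -0.2, 0, 0, 0, 0, 1],
    [-0.28, -0.35, 0, 0, 0, 0, 1],
    [-0.4, -0.5, 0, 0, 0, 0, 1],
    [-0.52, -0.65, 0, 0, 0, 0, 1],
    [-0.64, -0.8, 0, 0, 0, 0, 1],
    [-0.73, -0.92, 0, 0, 0, 0, 1],
    [-0.78, -0.98, 0, 0, 0, 0, 1],
  ],
)

```text
clock: 25.88
eef_pos: [327.0, -397.9, 390.9]
eef_rot: [-3.141, -0.0, 0.924]
wrist_force: [-0.2, -0.0, -0.4]
finger_gap: 0.5
finger_force: 0.0
```

Emit:
jog_arm(
  series=[
    [0, 0, 0, 0, 0, 0, 1],
    [0, 0, 0, 0, 0, 0, 1],
    [0, 0, 0, 0, 0, 0, 1],
    [0, 0, 0, 0, 0, 0, 1],
  ],
)

```text
clock: 26.22
eef_pos: [328.8, -395.9, 391.4]
eef_rot: [3.141, -0.0, 0.927]
wrist_force: [-0.0, 0.7, 0.2]
finger_gap: 0.7
finger_force: 0.0
```

```bash
python3 - <<'E'
from cell import manip
import cv2,numpy as np
i=manip.camera("scene")["frame"][100:340,180:480,::-1]; t=manip.camera("top")["frame"][100:340,180:480,::-1]
cv2.imwrite("pics/end.png",cv2.resize(np.hstack([i,t]),None,fx=1.33,fy=1.33,interpolation=cv2.INTER_CUBIC))
b=cv2.imread("pics/top0.png")[100:340,180:480];d=cv2.absdiff(b,np.ascontiguousarray(t)).max(2)>40;print(d[:,:200].sum())
s=manip.read_state();print(s["eef_pos"],s["wrist_force"],s["finger_force"])
E
```

```text
1412
[ 328.66571756 -396.05636918  391.3715951 ] [0.27083987 0.69236853 0.28619431] 0.0
```

View pics/end.png

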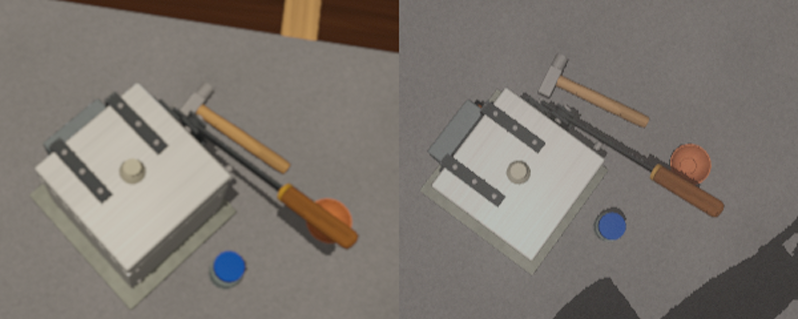

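The lid is closed and the lever is back up. The jar, bowl and hammer are where they were, and the arm is clear.

```bash
python3 -c "
from cell import manip
print(manip.sign_off())"
```

```text
the job is handed in; nothing more can be done
None
```

The job is handed in: I pressed the lever to its bottom stop and held it there for about 4 s with the lid wide open, then let it up slowly until the lid closed, and moved the hand clear; the jar, bowl and hammer look unmoved in the final pictures.

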